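Unhasp the poisons box and put the tall bottle on the balance

TASK

Flip the hasp off its staple and swing it right back onto the lid of the grey steel box, and only then raise the lid until it leans back on its stop. Lift the taller of the two amber containers, the bottle, out of the box and, keeping it upright, set it down gently in the middle of the balance pan. Leave the jar standing in the box, and do not knock the beaker over.

Things in the scene. Friction and masses are not known exactly. Their poses are not given: they have to be found in the camera images.
- chest: Light grey steel poisons box fixed to the bench: 255 mm deep (x), 262 mm wide (y). Origin: centre of its underside, on the bench; +x points away from the hasp side, y runs along the hinges, z up. Front deck, 125 mm above the bench, from x = -127.5 to -40 mm. The 8 mm lid lies level with the deck's top, from x = -45 mm to its hinge at x = 100 mm, over a well of inner x -40 to 90 mm, y -125 to 125 mm.
- well_floor (a point): Centre of the well's flat floor, 25 mm above the bench, 100 mm below the deck, at chest x = 25, y = 0. A strip 12 mm high runs along y = 0; the two containers stand at y about +58 and -58 mm from here. Grip them near their tops, jaws closing along the chest's y, so that the gripper's body stays above the walls and clear of the raised lid.
- hasp (a joint): Angle of the hasp about its hinge on the lid's front edge, relative to the lid: 0 = lying forward on the deck, its slot over the staple (a wire loop, top 27 mm above the deck); grows as the free end swings up and back; upright at about 1.4 to 1.6; 2.92 = resting back on the lid. It turns freely, weighs about 120 g and falls to whichever side it leans.
- hasp_hinge (a point): Middle of the hasp's hinge axis (parallel to the chest's y): with the lid shut at chest x = -51, y = 0, z = 135 mm; moves with the lid. The strap is 40 mm wide and 4 mm thick: flat for 62 mm forward of the hinge, then its last 28 mm flare up at 40 degrees.
- hasp_tip (a point): Middle of the hasp's free edge, the raised end of the flare: 83 mm forward of the hinge axis and 16 mm above it when on the staple, so 26 mm above the deck and 6 mm out beyond the box's front face; open air in front of and below it. The hasp's side of the box faces the robot's right (world -y), give or take 20 degrees. A finger leaning towards the box can lift it by this edge from the front.
- lid (a joint): Angle of the lid: 0 = shut, grows as its front edge goes up, upright at 1.57, 1.85 = leaning back on its stop, where its own weight keeps it. Short of upright it falls shut. It weighs about 450 g and turns about a line parallel to the chest's y.
- lid_hinge (a point): Middle of the lid's hinge axis, fixed in the box at chest x = 100, y = 0, z = 129 mm.
- lid_lip (a point): Mid-box point (y = 0) on the line of the free edge of the lid's lift lip: 166 mm in front of the lid's hinge axis and 21 mm above it when shut, 25 mm above the deck; moves with the lid. The lip, 4 mm sheet flaring up and forward at 45 degrees, is in two pieces from 46 to 120 mm either side of y = 0, the hasp between them: lift it there from the front, against that edge.
- bottle_center (a point): The taller amber glass bottle: 95 mm high, body 56 mm in diameter and straight-sided from its foot to 74 mm up, then a shoulder and a black cap 38 mm in diameter. The point is at its centre, half-way up, 47.5 mm above its foot. Stands in one of the two places in the well. About 250 g.
- jar_center (a point): The squat amber jar that stays in the box: 60 mm high, 66 mm in diameter, black lid nearly as wide. The point is half-way up, 30 mm above its foot. Stands in the other place in the well.
- pan (a point): Centre of the top of the steel balance pan, 124 mm in diameter, 72 mm above the bench, on a white balance 250 mm deep and 180 mm wide, fixed; nothing of the balance is higher than the pan.
- beaker: Clear beaker standing on the bench, 72 mm in diameter, 95 mm high; origin at the centre of its underside. Bystander.

How it is judged (in metres and radians):
On the way, in this order (a step that is already met when the one before it is completed fails the run):
1. the hasp is off the staple and lies swung back on the lid, the lid still shut (value of joint hasp above 2.5 rad and value of joint lid below 0.1 rad), for 0.2 s.
2. the lid leans back on its stop (value of joint lid above 1.75 rad), for 0.2 s.
3. the bottle is lifted out of the box (height (world z) of bottle_center above 0.18 m), for 0.1 s.
At the end, for the whole second after the job is handed in: The bottle stands upright (within 6 degrees) and still on the pan, its centre within 30 mm of the pan's; lid leaning open (over 1.7 rad), hasp clear on its outer side (over 2.2 rad); jar upright in the box; beaker still standing (horizontal distance between bottle_center and pan below 0.03 m and z of bottle_center in the frame of pan between 0.043 and 0.052 m and angle between bottle_center's own z axis and vertical below 0.1 rad and value of joint lid above 1.7 rad and value of joint hasp above 2.2 rad and z of jar_center in the frame of chest below 0.065 m and angle between jar_center's own z axis and vertical below 0.15 rad and angle between beaker's own z axis and vertical below 0.2 rad); the robot touches nothing.
It fails at once if the lid is lifted while the hasp is not yet swung clear (value of joint lid above 0.15 rad and value of joint hasp below 1.7 rad).
It fails at once if the bottle is tipped more than 35 degrees (angle between bottle_center's own z axis and vertical above 0.6 rad).
It fails at once if the bottle is let fall (more than about 10 mm) or pressed hard onto the balance (contact force between bottle and balance above 40 N or (linear speed of bottle above 0.45 m/s and contact force between the fingers and bottle below 0.2 N)).
It fails at once if the jar is tipped over or taken out of the box (angle between jar_center's own z axis and vertical above 0.5 rad or z of jar_center in the frame of chest above 0.12 m).
It fails at once if the beaker is knocked over (angle between beaker's own z axis and vertical above 0.6 rad).
It also fails if it takes over 64 s, if anything falls off the work surface, if the arm or the gripper's body presses on something with over 40 N, if the wrist force passes 120 N, or if a joint passes its speed limit or range.

ROBOT

A 7-joint arm with a two-finger parallel gripper is mounted at the origin on the work surface. World frame = base frame: x ahead of the robot, y to its left, z up, the work surface at z = 0. Lengths are in mm, angles in rad, forces in N, time in s.
With the tool pointing down it reaches from about 425 to 925 mm from the base axis. Payload 6.8 kg.
Tool frame: the origin (TCP) lies at the very end of the fingers, on their centre line; the grasp point (between the pads) lies 19 mm behind it (robot.grip_point_offset is the z of the grasp point in the tool frame, in mm); z points along the fingers, y is the direction in which the jaws open and shut (so a half turn about z gives the same grasp; the last joint's range is limited). The gripper opens to 88 mm and grips with 3 to 60 N. Pads are 20 mm wide; open, the fingers measure 115 mm over their backs; the gripper's body (75 mm by 178 mm) begins 61 mm behind the grasp point.
Start: joints at [1.025, 0.477, 0.022, 1.555, -0.011, 1.109, -0.083], TCP at [286.177, -611.352, 187.064] pointing down, gripper open.
Joint ranges: [-2.96, 2.96], [-0.34, 2.1], [-1.41, 1.46], [0.24, 2.44], [-1.37, 4.51], [0.17, 1.92], [-2.96, 2.96]. Speed limits (rad/s): [2.39, 2.39, 3.14, 3.14, 3.14, 3.14, 3.14].

INTERFACE

Orientations are given as a unit quaternion [w, x, y, z].
In Python, from bench import robot gives the robot as it stands. The module is installed in compiled form; this text tells all that it offers.
- The arm moves only by the tool drive_tool, never from a script. Its arguments are lists of equal length, an entry for each row: "dp": the shift along the tool's x, y, z in cm, a list of three; "twist": the turn, a rotation vector about the tool's x, y, z in rad, a list of three; "fingers": the closure, from 0 (fully open) to 1 (shut). In form: {"dp": [[dx, dy, dz], ...], "twist": [[wx, wy, wz], ...], "fingers": [fingers, ...]}. A call has 1 to 5 rows; each row shifts and turns the commanded pose from where the row before left it, along the tool's axes as they then stand; what a row does not reach is not made up. A row lasts 1/10 s, in which the tool goes at most 50 mm and 8.59 degrees, less where a joint would pass 70% of its speed; a pose out of reach is approached as far as the arm can. A call with a gripper value outside its range is refused whole. The fingers move at their own pace and stop on an object; "grip_force" is the grip in N (left out, the last holds). Time passes only in rows, so rows that do not move let the fingers close. It gives the time, the measured TCP pose, the force and the opening at its end, in the units of the state.
- robot.read_state(): the state, without advancing time (a new reading comes with each control period).
- robot.get_image(name): name is "scene" or "top"; returns a dict with "pixels" (480x640x3 uint8, blue, green, red), "range_z" (480x640 float32, mm along the optical axis (not along the pixel's ray), 0 where there is no reading), "K" (3x3 intrinsics, pixels), "rvec" (rotation vector, rad) and "tvec" (3), from world to camera coordinates, as OpenCV has them. Camera axes: x right, y down, z forward; pixel columns grow to the right and rows downward; lengths in mm; the calibration is good to about 2 mm. A picture is of the moment at which its call begins.
- robot.job_done(): hands the job in, once; it reports no verdict.
Trained networks look in the newest picture that a camera, given by its name, has taken for a name from the list of things; names that differ only in an ending like _2 or _b are one class to them, and where a whole thing is asked for, a point or a joint stands for the part that bears it (a point fixed in the world has none). Each returns a list of dicts, best first, with "score" (0 to 1); they miss things now and then, are a little off and sometimes report something else, mostly with a low value. They report only what shows in the picture. A call takes as long as a camera call.
- robot.outline_of(camera, name): "mask" (480x640 bool, what is visible of it) and "xy" ([column, row] in pixels, amid what is visible of it).
The state is a dict: "time_s": time; "joints": joint angles; "joint_vel": joint speeds; "joint_efforts": joint torques, N m; "position": TCP position; "ee_rot": TCP orientation; "contact_force": force on the tool from outside, world axes, zero at the start; "ft_torque": the same for the moment, N m; "width": opening from 0.0 (shut) to 1.0 (fully open).
Only numpy, scipy, OpenCV 4.12 (cv2) and the standard library are available. Lean on these libraries where they do the work, as an engineer would, in place of code of your own. Each camera call takes 0.05 s, during which the arm holds its last target. There are 200 camera calls.

## Working session

There is one attempt and no reset: what is moved stays moved. The work goes in short steps, Python scripts to look and compute and a tool call to move; the robot and the scene stay as the last step left them, time stands still between calls to the robot, and variables do not carry over. Pictures are saved under pics/ and viewed, about 8 in all and at most 12, crops included, and the job is handed in when it is done.

Besides the shell and the picture viewer there is one more tool, called after "Request:" as name(argument=value, ...), one argument or row to a line, values as JSON. drive_tool: Moves the arm, as the interface text tells. Its arguments: {"type":"object","properties":{"dp":{"type":"array"},"twist":{"type":"array"},"fingers":{"type":"array"},"grip_force":{"type":"number"}},"required":["dp","twist","fingers"]}

```bash
mkdir -p pics; cat > h.py <<'E'
import numpy as np, cv2
from bench import robot
from scipy.spatial.transform import Rotation as R
def cam(n):
    im=robot.get_image(n); return im
def cloud(im):
    K=im["K"];z=im["range_z"].astype(float);v,u=np.mgrid[:480,:640]
    p=np.stack([(u-K[0,2])/K[0,0]*z,(v-K[1,2])/K[1,1]*z,z],-1)
    Rm=cv2.Rodrigues(np.array(im["rvec"],float))[0]
    w=(p-np.array(im["tvec"],float).ravel())@Rm
    w[z==0]=np.nan
    return w
def st():
    s=robot.read_state();return s
E
python3 - <<'E'
from h import *
ims={}
for n in("scene","top"):
    im=cam(n);ims[n]=im;cv2.imwrite(f"pics/{n}0.png",im["pixels"]);w=cloud(im)
    for t in("chest","hasp","lid","pan","beaker","bottle_center","jar_center"):
        for o in robot.outline_of(n,t)[:2]:
            m=o["mask"];p=w[m];p=p[~np.isnan(p[:,0])]
            print(n,t,round(o["score"],2),np.round(o["xy"]),m.sum(),np.round(np.median(p,0)) if len(p) else None,np.round(np.percentile(p,[2,98],axis=0)).tolist() if len(p) else None)
s=st();print(s["time_s"],s["position"],s["ee_rot"],R.from_quat(np.roll(s["ee_rot"],-1)).as_matrix().round(3))
E
```

```text
scene hasp 0.65 [410. 258.] 15533 [588. 158. 125.] [[397.0, 6.0, 15.0], [663.0, 282.0, 145.0]]
scene hasp 0.56 [374. 216.] 440 [494.  47. 136.] [[465.0, 13.0, 130.0], [518.0, 98.0, 150.0]]
scene lid 0.77 [420. 235.] 6425 [527. 154. 133.] [[393.0, 30.0, 129.0], [644.0, 245.0, 149.0]]
scene lid 0.43 [414. 255.] 15752 [588. 158. 125.] [[393.0, 5.0, 11.0], [663.0, 282.0, 145.0]]
scene pan 0.71 [260. 208.] 4826 [ 485. -281.   54.] [[321.0, -400.0, 3.0], [568.0, -208.0, 74.0]]
scene pan 0.7 [374. 214.] 386 [497.  42. 136.] [[468.0, 14.0, 132.0], [518.0, 97.0, 150.0]]
scene beaker 0.65 [232. 296.] 1666 [ 784. -139.   66.] [[743.0, -177.0, 3.0], [810.0, -111.0, 96.0]]
scene bottle_center 0.6 [414. 256.] 15804 [587. 158. 125.] [[391.0, 4.0, 10.0], [663.0, 283.0, 145.0]]
top chest 0.84 [243. 310.] 21132 [509. 139. 132.] [[375.0, 10.0, 76.0], [647.0, 269.0, 148.0]]
top hasp 0.63 [293. 320.] 930 [490.  53. 137.] [[468.0, 11.0, 132.0], [515.0, 95.0, 152.0]]
top lid 0.93 [236. 307.] 13140 [506. 155. 134.] [[392.0, 32.0, 129.0], [635.0, 244.0, 150.0]]
top lid 0.6 [242. 309.] 21498 [509. 140. 132.] [[372.0, 10.0, 72.0], [649.0, 271.0, 148.0]]
top pan 0.83 [480. 337.] 12633 [ 438. -304.   58.] [[318.0, -398.0, 37.0], [557.0, -215.0, 76.0]]
top beaker 0.74 [394. 163.] 1268 [ 786. -149.   36.] [[743.0, -178.0, -0.0], [809.0, -114.0, 97.0]]
top beaker 0.6 [292. 314.] 891 [490.  53. 137.] [[469.0, 11.0, 131.0], [513.0, 95.0, 152.0]]
top bottle_center 0.5 [239. 309.] 21139 [508. 139. 132.] [[374.0, 10.0, 76.0], [646.0, 269.0, 148.0]]
0.8 [ 286.16993827 -611.34619692  187.10154288] [2.03745995e-05 9.76141796e-01 2.17134044e-01 2.86437644e-05] [[ 0.906  0.424  0.   ]
 [ 0.424 -0.906 -0.   ]
 [ 0.     0.    -1.   ]]
```

```bash
python3 - <<'E'
from h import *
im=cam("top");w=cloud(im)
sc=cam("scene");w2=cloud(sc)
m=np.zeros((480,640),bool)
for o in robot.outline_of("top","chest")[:1]: m=o["mask"]
hi=m&(w[...,2]>118)&(w[...,2]<155)
P=w[hi][:,:2].astype(np.float32);print("chest rect",cv2.minAreaRect(P))
lo=robot.outline_of("top","lid")[0]["mask"];L=w[lo&(w[...,2]>120)]
print("lid rect",cv2.minAreaRect(L[:,:2].astype(np.float32)))
h=robot.outline_of("top","hasp")[0]["mask"];H=w[h&(w[...,2]>120)]
print("hasp rect",cv2.minAreaRect(H[:,:2].astype(np.float32)), H[:,2].max())
# z hist
for n,ww in(("top",w),("scene",w2)):
    q=ww[(ww[...,0]>300)&(ww[...,0]<600)&(ww[...,1]<-180)&(ww[...,1]>-420)&(ww[...,2]>66)&(ww[...,2]<80)]
    print(n,"pan",len(q),cv2.minEnclosingCircle(q[:,:2].astype(np.float32)),np.median(q[:,2]))
    b=ww[(ww[...,0]>720)&(ww[...,0]<840)&(ww[...,1]<-80)&(ww[...,1]>-220)&(ww[...,2]>85)]
    print("beaker",len(b),cv2.minEnclosingCircle(b[:,:2].astype(np.float32)))
np.savez("c.npz",w=w,w2=w2)
a=sc["pixels"];b=im["pixels"]
cv2.imwrite("pics/both.png",np.vstack([a[80:420],b[60:460]])[:, :])
cv2.imwrite("pics/side.png",cv2.resize(np.hstack([a[:,100:],b[:,100:]]),(800,356)))
E
```

```text
chest rect ((508.97686767578125, 138.46710205078125), (262.60894775390625, 262.2197265625), 77.69243621826172)
lid rect ((505.1594543457031, 124.3864517211914), (233.41375732421875, 259.0816345214844), 77.9044418334961)
hasp rect ((489.5225524902344, 54.472999572753906), (90.97840118408203, 42.668365478515625), 77.29344177246094) 156.54686099644266
top pan 3424 ((479.8603210449219, -324.4168395996094), 71.08126068115234) 72.51571310424546
beaker 256 ((776.4215698242188, -145.89979553222656), 36.117942810058594)
scene pan 1013 ((475.27569580078125, -314.1985168457031), 64.94834899902344) 72.42965539915431
beaker 371 ((776.965087890625, -144.1696319580078), 37.44007873535156)
```

View pics/side.png

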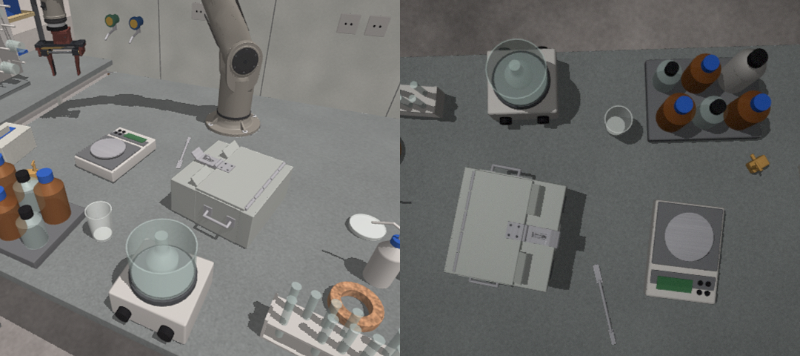

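```bash
cat >> h.py <<'E'
E
python3 - <<'E'
from h import *
d=np.load("c.npz")
for k in("w","w2"):
    w=d[k];P=w.reshape(-1,3);P=P[~np.isnan(P[:,0])]
    P=P[(abs(P[:,0]-509)<200)&(abs(P[:,1]-139)<200)&(P[:,2]>122)&(P[:,2]<132)]
    lab=P[:,:2].astype(np.float32)
    for it in range(2):
        r=cv2.minAreaRect(lab)
        print(k,len(P),r)
        break
    for a in(77,77.5,78):
        t=np.radians(a);u=np.array([np.cos(t),np.sin(t)]);v=np.array([-u[1],u[0]])
        q=P[:,:2]-[509,139]
        pu,pv=q@u,q@v
        print(a,np.percentile(pu,[.2,1,99,99.8]).round(1),np.percentile(pv,[.2,1,99,99.8]).round(1))
    # hasp + lip profile along u
    t=np.radians(77.5);u=np.array([np.cos(t),np.sin(t)]);v=np.array([-u[1],u[0]])
    A=w.reshape(-1,3);A=A[~np.isnan(A[:,0])];q=A[:,:2]-[509,139];pu,pv=q@u,q@v
    for lo,hi in((-12,12),(60,110),(-110,-60)):
        print(lo,[(b,round(float(np.median(A[s,2])),0)) for b in range(-150,140,6) for s in [(pv>lo)&(pv<hi)&(abs(pu-b)<3)&(A[:,2]>60)] if s.sum()>3])
    s=(A[:,2]>66)&(A[:,2]<78)&(abs(A[:,0]-477)<75)&(abs(A[:,1]+320)<75)
    p=A[s][:,:2]; c=np.array([477,-320.]); print("pan",len(p), np.percentile(p,[1,99],axis=0))
E
```

```text
w 9120 ((509.56060791015625, 141.8890838623047), (255.03477478027344, 262.42486572265625), 77.73809814453125)
77 [-125.  -123.1  128.5  130.5] [-131.3 -129.7  129.1  131. ]
77.5 [-124.3 -123.   128.4  129.8] [-130.9 -129.8  129.1  130.5]
78 [-124.2 -123.   128.5  129.8] [-130.9 -129.8  129.3  130.4]
-12 [(-132, 152.0), (-126, 149.0), (-120, 146.0), (-114, 139.0), (-108, 135.0), (-102, 136.0), (-96, 134.0), (-90, 135.0), (-84, 137.0), (-78, 136.0), (-72, 134.0), (-66, 134.0), (-60, 135.0), (-54, 136.0), (-48, 139.0), (-42, 135.0), (-36, 136.0), (-30, 135.0), (-24, 136.0), (-18, 135.0), (-12, 135.0), (-6, 135.0), (0, 134.0), (6, 133.0), (12, 133.0), (18, 134.0), (24, 134.0), (30, 133.0), (36, 134.0), (42, 133.0), (48, 134.0), (54, 133.0), (60, 134.0), (66, 134.0), (72, 134.0), (78, 134.0), (84, 133.0), (90, 133.0), (96, 134.0), (102, 134.0), (108, 130.0), (114, 125.0), (120, 125.0), (126, 125.0), (132, 123.0)]
60 [(-126, 99.0), (-120, 125.0), (-114, 126.0), (-108, 126.0), (-102, 126.0), (-96, 126.0), (-90, 126.0), (-84, 125.0), (-78, 125.0), (-72, 126.0), (-66, 126.0), (-60, 149.0), (-
[... 2559 characters left out ...]
0, 125.0), (126, 124.0), (132, 95.0)]
-110 [(-120, 125.0), (-114, 125.0), (-108, 125.0), (-102, 125.0), (-96, 125.0), (-90, 125.0), (-84, 125.0), (-78, 124.0), (-72, 125.0), (-66, 124.0), (-60, 150.0), (-54, 145.0), (-48, 138.0), (-42, 134.0), (-36, 133.0), (-30, 133.0), (-24, 133.0), (-18, 133.0), (-12, 133.0), (-6, 133.0), (0, 133.0), (6, 133.0), (12, 133.0), (18, 133.0), (24, 133.0), (30, 133.0), (36, 133.0), (42, 133.0), (48, 133.0), (54, 133.0), (60, 133.0), (66, 133.0), (72, 133.0), (78, 132.0), (84, 133.0), (90, 133.0), (96, 133.0), (102, 133.0), (108, 131.0), (114, 125.0), (120, 125.0), (126, 125.0), (132, 97.0)]
pan 1013 [[ 418.72993466 -372.33229057]
 [ 536.04371492 -255.11976698]]
```

```bash
cat >> h.py <<'E'
C0=np.array([509.8,142.3,0]);YAW=np.radians(77.75)
RC=R.from_euler('z',YAW)
def c2w(p): return RC.apply(p)+C0
def w2c(p): return RC.inv().apply(np.array(p)-C0)
def tool(theta):  # leaning: z=(sin,0,-cos) in chest frame
    c,s=np.cos(theta),np.sin(theta)
    return RC*R.from_matrix(np.array([[c,0,s],[0,-1,0],[s,0,-c]]))
def pose():
    s=st();return np.array(s["position"]),R.from_quat(np.roll(s["ee_rot"],-1)),s
def plan(p1,r1,n,p0=None,r0=None):
    """n rows from the present pose to p1 (world), r1"""
    p,r,s=pose()
    if p0 is not None:p,r=np.array(p0),r0
    rv=(r.inv()*r1).as_rotvec()
    dps=[];
    for i in range(n):
        ri=r*R.from_rotvec(rv*i/n)
        dps.append((ri.inv().apply((p1-p)/n)/10).round(2).tolist())
    print("twist/row",(rv/n).round(4).tolist())
    for i in range(0,n,5):print(dps[i:i+5])
def show():
    p,r,s=pose();print("t",round(s["time_s"],2),"chest",w2c(p).round(1),"w",p.round(1),"rot(chest)\n",(RC.inv()*r).as_matrix().round(3),"F",np.round(s["contact_force"],1),"w",round(s["width"],3),"q",np.round(s["joints"],2))
E
python3 - <<'E'
from h import *
plan(c2w([-190,0,190]),tool(np.pi/4),15)
E
```

```text
twist/row [0.024, 0.0485, -0.058]
[[2.71, -2.91, -0.02], [2.87, -2.75, 0.18], [3.01, -2.57, 0.39], [3.13, -2.38, 0.6], [3.23, -2.18, 0.81]]
[[3.31, -1.97, 1.02], [3.36, -1.75, 1.22], [3.39, -1.52, 1.43], [3.4, -1.28, 1.63], [3.38, -1.05, 1.82]]
[[3.34, -0.81, 2.0], [3.28, -0.56, 2.18], [3.2, -0.32, 2.35], [3.09, -0.08, 2.51], [2.96, 0.16, 2.65]]
```

Request:
drive_tool(
  dp=[
    [2.7,-2.9,0],
    [2.9,-2.75,0.2],
    [3.0,-2.6,0.4],
    [3.1,-2.4,0.6],
    [3.2,-2.2,0.8],
  ],
  twist=[
    [0.024,0.0485,-0.058],
    [0.024,0.0485,-0.058],
    [0.024,0.0485,-0.058],
    [0.024,0.0485,-0.058],
    [0.024,0.0485,-0.058],
  ],
  fingers=[1,1,1,1,1],
  grip_force=20,
)

```text
time_s: 1.55
position: [346.8, -420.5, 187.9]
ee_rot: [-0.085, 0.925, 0.354, 0.105]
contact_force: [-0.9, -0.0, -0.0]
width: 0.58
```

Request:
drive_tool(
  dp=[
    [3.3,-2.0,1.0],
    [3.35,-1.75,1.2],
    [3.4,-1.5,1.4],
    [3.4,-1.3,1.6],
    [3.4,-1.05,1.8],
  ],
  twist=[
    [0.024,0.0485,-0.058],
    [0.024,0.0485,-0.058],
    [0.024,0.0485,-0.058],
    [0.024,0.0485,-0.058],
    [0.024,0.0485,-0.058],
  ],
  fingers=[1,1,1,1,1],
)

```text
time_s: 2.05
position: [407.5, -231.4, 190.0]
ee_rot: [-0.166, 0.838, 0.477, 0.206]
contact_force: [-0.1, 1.6, -0.1]
width: 0.132
```

Request:
drive_tool(
  dp=[
    [3.3,-0.8,2.0],
    [3.3,-0.55,2.2],
    [3.2,-0.3,2.35],
    [3.1,-0.1,2.5],
    [2.95,0.15,2.65],
  ],
  twist=[
    [0.024,0.0485,-0.058],
    [0.024,0.0485,-0.058],
    [0.024,0.0485,-0.058],
    [0.024,0.0485,-0.058],
    [0.024,0.0485,-0.058],
  ],
  fingers=[1,1,1,1,1],
)

```text
time_s: 2.55
position: [468.8, -42.4, 190.6]
ee_rot: [-0.24, 0.719, 0.58, 0.298]
contact_force: [0.4, -0.0, -0.0]
width: 0.01
```

```bash
python3 - <<'E'
from h import *
show();plan(c2w([-176,0,170]),tool(np.pi/4),5)
E
```

```text
t 2.55 chest [-189.2    0.9  190.6] w [468.8 -42.4 190.6] rot(chest)
 [[ 0.707  0.001  0.707]
 [ 0.002 -1.    -0.   ]
 [ 0.707  0.002 -0.707]] F [ 0.4 -0.  -0. ] w 0.01 q [ 0.95  0.39 -0.54  2.01 -0.65  1.08  0.62]
twist/row [0.0001, -0.0001, 0.0004]
[[-0.1, 0.02, 0.48], [-0.1, 0.02, 0.48], [-0.1, 0.02, 0.48], [-0.1, 0.02, 0.48], [-0.1, 0.02, 0.48]]
```

Request:
drive_tool(
  dp=[
    [-0.11,0,1.66],
    [-0.11,0,1.66],
    [-0.11,0,1.66],
    [-0.11,0,1.66],
    [-0.11,0,1.66],
  ],
  twist=[
    [0,0,0],
    [0,0,0],
    [0,0,0],
    [0,0,0],
    [0,0,0],
  ],
  fingers=[1,1,1,1,1],
)

```text
time_s: 3.05
position: [480.3, 10.2, 127.3]
ee_rot: [-0.239, 0.72, 0.58, 0.298]
contact_force: [1.2, -0.7, -0.2]
width: 0.004
```

Request:
drive_tool(
  dp=[
    [1.04,0,-0.87],
    [1.18,0,-0.68],
    [1.28,0,-0.46],
    [1.34,0,-0.24],
    [1.36,0,0],
  ],
  twist=[
    [0,0,0],
    [0,0,0],
    [0,0,0],
    [0,0,0],
    [0,0,0],
  ],
  fingers=[1,1,1,1,1],
)

```text
time_s: 3.55
position: [486.6, 37.6, 189.2]
ee_rot: [-0.239, 0.72, 0.58, 0.298]
contact_force: [-0.5, 0.1, -0.1]
width: 0.004
```

```bash
python3 - <<'E'
from h import *
show()
im=cam("scene");cv2.imwrite("pics/a.png",cv2.resize(im["pixels"][150:330,260:500],(800,600)))
E
```

```text
t 3.55 chest [-107.2    0.5  189.2] w [486.6  37.6 189.2] rot(chest)
 [[ 0.708 -0.001  0.706]
 [ 0.001 -1.    -0.002]
 [ 0.706  0.002 -0.708]] F [-0.5  0.1 -0.1] w 0.004 q [ 0.85  0.37 -0.61  2.07 -0.73  0.96  0.55]
```

View pics/a.png

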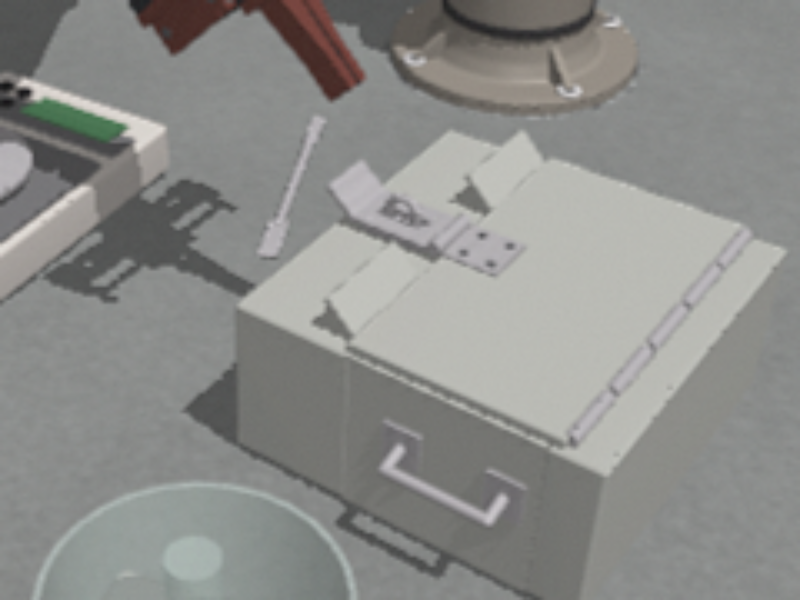

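```bash
python3 - <<'E'
from h import *
im=cam("scene");w=cloud(im)
def pr(p): 
    q=cv2.projectPoints(np.array([p],float),np.array(im["rvec"],float),np.array(im["tvec"],float),im["K"],None)[0].ravel();return q.round(1),((q-[260,150])*800/240).round()
p,r,s=pose()
print("tcp",pr(p),"hasp tip",pr(c2w([-134,0,151])))
u,v=260+345*.3,150+90*.3
for a,b in((345,90),(340,70),(330,60),(350,180)):
    uu,vv=int(260+a*.3),int(150+b*.3);print(a,b,w[vv,uu].round(),w2c(w[vv,uu]).round())
im=cam("top");wt=cloud(im)
c=RC.inv().apply(wt.reshape(-1,3)-C0).reshape(wt.shape)
m=(c[...,2]>160)&(c[...,2]<300)&(abs(c[...,1])<60)
print(m.sum(), "max xc",np.percentile(c[m],[1,50,99],axis=0).round()); show()
cv2.imwrite("pics/b.png",cv2.resize(im["pixels"][180:420,230:550],(800,600)))
E
```

```text
tcp (array([374.3, 190.8]), array([381., 136.])) hasp tip (array([362.7, 201.8]), array([342., 173.]))
345 90 [490.  13. 219.] [-131.   -8.  219.]
340 70 [488.   9. 232.] [-134.   -7.  232.]
330 60 [488.   2. 237.] [-141.   -8.  237.]
350 180 [484.  18. 148.] [-127.   -1.  148.]
1112 max xc [[-234.  -58.  164.]
 [-179.  -16.  268.]
 [ 409.   60.  300.]]
t 3.7 chest [-106.8    1.1  188.3] w [486.1  38.1 188.3] rot(chest)
 [[ 0.708  0.001  0.706]
 [ 0.002 -1.    -0.001]
 [ 0.706  0.002 -0.708]] F [-0.8 -0.  -0.4] w 0.008 q [ 0.85  0.37 -0.61  2.07 -0.73  0.96  0.55]
```

View pics/b.png

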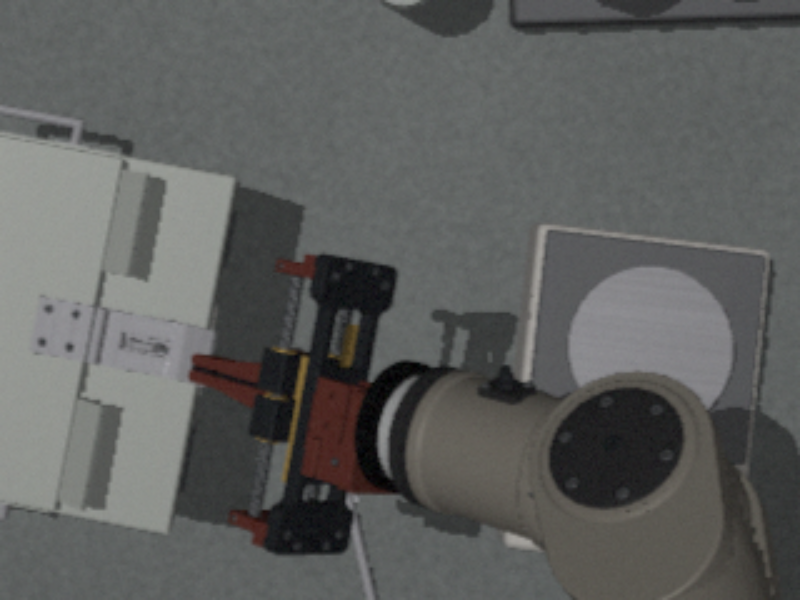

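```bash
python3 - <<'E'
from h import *
p,r,s=pose()
for n in("scene","top"):
    im=cam(n);w=cloud(im);b=im["pixels"].astype(int)
    red=(b[...,2]>1.6*b[...,1])&(b[...,2]>1.5*b[...,0])&(b[...,2]>50)
    t=r.inv().apply(w.reshape(-1,3)-p).reshape(w.shape)
    m=red&(abs(t[...,0])<40)&(abs(t[...,1])<60)&(t[...,2]>-110)&(t[...,2]<40)
    q=t[m];print(n,m.sum())
    for z in range(-110,30,8):
        k=(q[:,2]>=z)&(q[:,2]<z+8)
        if k.sum()>1:print(z,k.sum(),q[k].min(0).round(1),q[k].max(0).round(1))
    ij=np.argwhere(m);
    # robust: raw pixel extents
    print(ij.min(0),ij.max(0))
E
```

```text
scene 301
-110 46 [  -7.7  -12.9 -109.6] [  13.3   16.  -102. ]
-102 42 [  -8.4  -12.4 -101.9] [ 13.4  16.1 -94.1]
-94 36 [ -7.3 -11.4 -93.8] [ 13.7  14.8 -86.3]
-86 30 [ -6.4  -8.8 -85.9] [ 13.7  13.1 -78.2]
-78 30 [ -9.3  -6.7 -77.7] [ 12.6  13.5 -70.1]
-70 27 [ -8.4  -7.  -70. ] [ 13.5  11.2 -62.3]
-62 24 [ -9.4  -8.6 -61.3] [ 13.2  10.  -54.7]
-54 34 [ -9.1  -7.9 -54. ] [ 12.8  10.3 -46.1]
-46 32 [ -8.4  -6.5 -45.8] [ 13.2   9.6 -38.5]
[145 340] [179 368]
top 297
-110 2 [   9.3   -3.2 -105.4] [  12.    -2.1 -102.3]
-102 39 [   8.6  -12.9 -101.8] [ 12.6  12.6 -94.2]
-94 47 [  8.3 -12.  -93.7] [ 13.   12.8 -86.2]
-86 43 [  7.4 -10.9 -85.8] [ 13.2  12.  -78. ]
-78 39 [  7.4 -11.  -77.9] [ 13.1  10.4 -70.2]
-70 39 [  5.8 -10.2 -69.8] [ 11.8   8.8 -62.1]
-62 26 [  6.   -9.3 -61.3] [ 13.8   8.8 -54.4]
-54 32 [  0.8  -8.9 -54. ] [ 13.    8.9 -46.7]
-46 27 [  7.   -7.8 -45.6] [ 12.9   7.9 -38.8]
-38 3 [  8.6  -5.8 -37. ] [ 10.1   5.8 -36.1]
[322 307] [342 335]
```

Request:
drive_tool(
  dp=[
    [-1.5,0,0],
    [-1.5,0,0],
    [-1.5,0,0],
    [-1.5,0,0],
    [0,0,0],
  ],
  twist=[
    [0,0,0],
    [0,0,0],
    [0,0,0],
    [0,0,0],
    [0,0,0],
  ],
  fingers=[1,1,1,1,1],
)

```text
time_s: 4.3
position: [476.1, -6.0, 143.0]
ee_rot: [-0.241, 0.721, 0.578, 0.297]
contact_force: [0.4, 0.1, -0.3]
width: 0.006
```

Request:
drive_tool(
  dp=[
    [0,0,1.6],
    [0,0,1.6],
    [0,0,1.4],
    [0,0,1.3],
    [0,0,0],
  ],
  twist=[
    [0,0,0],
    [0,0,0],
    [0,0,0],
    [0,0,0],
    [0,0,0],
  ],
  fingers=[1,1,1,1,1],
)

```text
time_s: 4.8
position: [484.9, 38.4, 102.9]
ee_rot: [-0.241, 0.719, 0.58, 0.297]
contact_force: [-0.2, 0.3, 0.2]
width: 0.006
```

```bash
python3 - <<'E'
from h import *
show();print(robot.grip_point_offset)
p,r,s=pose()
im=cam("scene");w=cloud(im);b=im["pixels"].astype(int)
red=(b[...,2]>1.6*b[...,1])&(b[...,2]>1.5*b[...,0])&(b[...,2]>50)
t=r.inv().apply(w.reshape(-1,3)-p).reshape(w.shape)
m=red&(abs(t[...,0])<40)&(abs(t[...,1])<60)&(t[...,2]>-110)&(t[...,2]<40)
print(t[m].max(0),w2c(w[m])[np.argmax(t[m][:,2])])
cv2.imwrite("pics/c.png",cv2.resize(im["pixels"][150:270,300:460],(800,600)))
E
```

```text
t 4.8 chest [-106.8    2.3  102.9] w [484.9  38.4 102.9] rot(chest)
 [[ 0.707  0.002  0.708]
 [ 0.    -1.     0.003]
 [ 0.708 -0.002 -0.707]] F [-0.2  0.3  0.2] w 0.006 q [ 0.83  0.53 -0.6   2.12 -0.73  0.79  0.66]
-18.700000000000003
[ 14.85520862  17.37568136 -40.2438821 ] [-138.89091411   -6.41443975  127.70351306]
```

View pics/c.png

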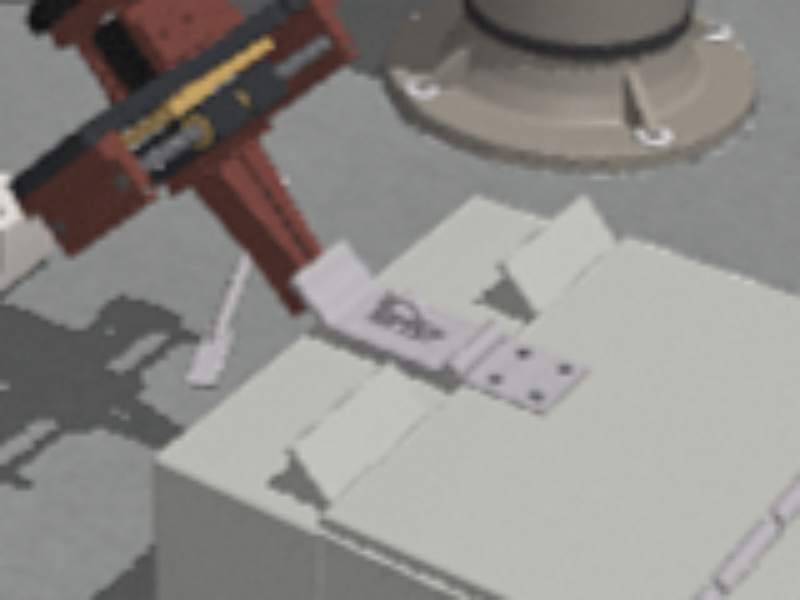

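Request:
drive_tool(
  dp=[
    [1.04,0,-0.87],
    [1.18,0,-0.68],
    [1.28,0,-0.46],
    [1.34,0,-0.24],
    [1.36,0,0],
  ],
  twist=[
    [0,0,0],
    [0,0,0],
    [0,0,0],
    [0,0,0],
    [0,0,0],
  ],
  fingers=[1,1,1,1,1],
)

```text
time_s: 5.35
position: [492.2, 64.5, 164.6]
ee_rot: [-0.239, 0.719, 0.58, 0.298]
contact_force: [0.2, 0.0, 0.4]
width: 0.002
```

```bash
python3 - <<'E'
from h import *
show()
im=cam("scene");cv2.imwrite("pics/d.png",cv2.resize(im["pixels"][130:250,300:460],(480,360)))
E
```

```text
t 5.35 chest [-79.8   0.7 164.6] w [492.2  64.5 164.6] rot(chest)
 [[ 0.708 -0.001  0.706]
 [ 0.001 -1.    -0.002]
 [ 0.706  0.002 -0.708]] F [0.2 0.  0.4] w 0.002 q [ 0.81  0.41 -0.63  2.1  -0.75  0.87  0.55]
```

View pics/d.png

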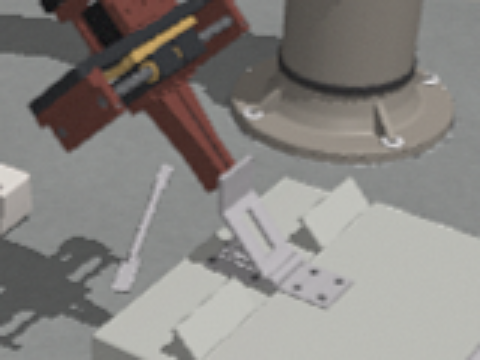

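Request:
drive_tool(
  dp=[
    [1.34,0,0.24],
    [1.28,0,0.46],
    [1.18,0,0.68],
    [1.04,0,0.87],
    [0.87,0,1.04],
  ],
  twist=[
    [0,0,0],
    [0,0,0],
    [0,0,0],
    [0,0,0],
    [0,0,0],
  ],
  fingers=[1,1,1,1,1],
)

```text
time_s: 5.9
position: [505.3, 127.8, 180.2]
ee_rot: [-0.24, 0.719, 0.58, 0.298]
contact_force: [-0.7, -0.1, 0.1]
width: 0.004
```

Request:
drive_tool(
  dp=[
    [1.06,0,1.77],
    [1.06,0,1.77],
    [0,0,0],
    [0,0,0],
  ],
  twist=[
    [0,0,0],
    [0,0,0],
    [0,0,0],
    [0,0,0],
  ],
  fingers=[1,1,1,1],
)

```text
time_s: 6.3
position: [513.2, 166.0, 169.7]
ee_rot: [-0.241, 0.719, 0.58, 0.297]
contact_force: [-0.5, -0.7, -0.0]
width: 0.006
```

```bash
python3 - <<'E'
from h import *
show()
im=cam("scene");cv2.imwrite("pics/e.png",cv2.resize(im["pixels"][130:250,300:460],(480,360)))
E
```

```text
t 6.3 chest [ 23.9   1.7 169.7] w [513.2 166.  169.7] rot(chest)
 [[ 0.707  0.001  0.707]
 [ 0.    -1.     0.001]
 [ 0.707 -0.001 -0.707]] F [-0.5 -0.7 -0. ] w 0.006 q [ 0.65  0.4  -0.7   2.11 -0.83  0.72  0.44]
```

View pics/e.png

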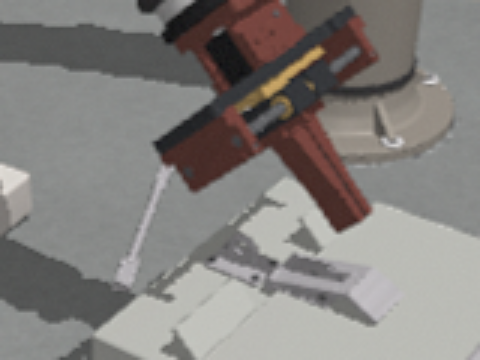

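```bash
cat >> h.py <<'E'
TIP=38.
def tip(pc,th):  # chest position wanted of the real fingertip -> world TCP
    return c2w(np.array(pc)+TIP*np.array([np.sin(th),0,-np.cos(th)]))
E
python3 - <<'E'
from h import *
q=np.pi/4
plan(tip([-108,-83,176],q),tool(q),5)
plan(tip([-70,-83,136.5],q),tool(q),5,tip([-108,-83,176],q),tool(q))
a=np.radians(np.linspace(4.9,104,21));r=np.linspace(163.6,147,21)
P=np.c_[100-r*np.cos(a),129+r*np.sin(a)];D=np.diff(P,axis=0)
print(np.c_[(D[:,0]+D[:,1])*.0707,(D[:,0]-D[:,1])*.0707].round(2).tolist())
E
```

```text
twist/row [-0.0, 0.0002, -0.0001]
[[-1.77, 1.68, -1.18], [-1.77, 1.68, -1.18], [-1.77, 1.68, -1.18], [-1.77, 1.68, -1.18], [-1.77, 1.68, -1.18]]
twist/row [0.0, 0.0, 0.0]
[[-0.02, 0.0, 1.1], [-0.02, 0.0, 1.1], [-0.02, 0.0, 1.1], [-0.02, 0.0, 1.1], [-0.02, 0.0, 1.1]]
[[1.17, -0.8], [1.23, -0.69], [1.27, -0.58], [1.31, -0.46], [1.34, -0.34], [1.36, -0.22], [1.37, -0.11], [1.36, 0.01], [1.35, 0.13], [1.33, 0.25], [1.29, 0.36], [1.25, 0.47], [1.2, 0.57], [1.14, 0.67], [1.07, 0.76], [1.0, 0.85], [0.91, 0.92], [0.82, 0.99], [0.73, 1.06], [0.63, 1.11]]
```

Request:
drive_tool(
  dp=[
    [-1.77,1.68,-1.18],
    [-1.77,1.68,-1.18],
    [-1.77,1.68,-1.18],
    [-1.77,1.68,-1.18],
    [-1.77,1.68,-1.18],
  ],
  twist=[
    [0,0,0],
    [0,0,0],
    [0,0,0],
    [0,0,0],
    [0,0,0],
  ],
  fingers=[1,1,1,1,1],
)

```text
time_s: 6.85
position: [574.1, 43.1, 148.9]
ee_rot: [-0.239, 0.72, 0.579, 0.298]
contact_force: [0.2, -0.2, -0.1]
width: 0.002
```

Request:
drive_tool(
  dp=[
    [0,0,1.4],
    [0,0,1.4],
    [0,0,1.4],
    [0,0,1.25],
    [0,0,0],
  ],
  twist=[
    [0,0,0],
    [0,0,0],
    [0,0,0],
    [0,0,0],
    [0,0,0],
  ],
  fingers=[1,1,1,1,1],
)

```text
time_s: 7.35
position: [581.3, 83.2, 109.2]
ee_rot: [-0.24, 0.72, 0.58, 0.297]
contact_force: [0.4, 0.0, -3.0]
width: 0.007
```

```bash
python3 - <<'E'
from h import *
show()
im=cam("scene");cv2.imwrite("pics/f.png",cv2.resize(im["pixels"][130:250,300:460],(640,480)))
w=cloud(im);c=w2c(w.reshape(-1,3))
s=(abs(c[:,0]-20)<30)&(abs(c[:,1]-70)<30)&(c[:,2]>100);print("lid z",np.median(c[s,2]))
E
```

```text
t 7.35 chest [-42.6 -82.4 109.2] w [581.3  83.2 109.2] rot(chest)
 [[ 0.708 -0.001  0.706]
 [-0.001 -1.     0.001]
 [ 0.706 -0.001 -0.708]] F [ 0.4  0.  -3. ] w 0.007 q [ 0.67  0.6  -0.59  1.95 -0.7   0.76  0.49]
lid z 132.9968679777543
```

View pics/f.png

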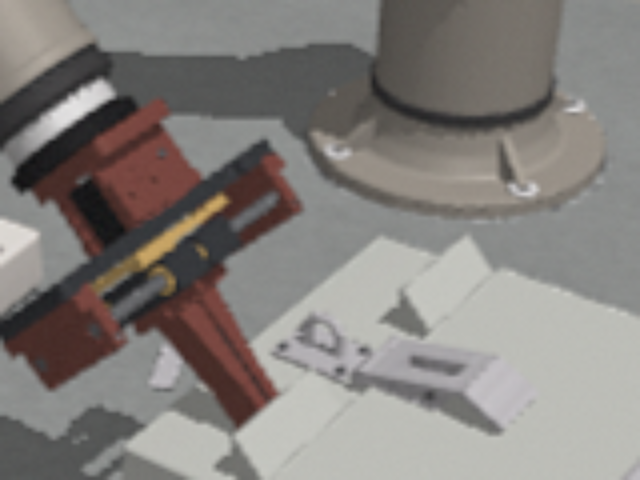

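Request:
drive_tool(
  dp=[
    [1.17,0,-0.8],
    [1.23,0,-0.69],
    [1.27,0,-0.58],
    [1.31,0,-0.46],
    [1.34,0,-0.34],
  ],
  twist=[
    [0,0,0],
    [0,0,0],
    [0,0,0],
    [0,0,0],
    [0,0,0],
  ],
  fingers=[1,1,1,1,1],
)

```text
time_s: 7.9
position: [587.0, 105.0, 177.2]
ee_rot: [-0.239, 0.72, 0.58, 0.297]
contact_force: [-5.2, -9.1, 2.0]
width: 0.004
```

```bash
python3 - <<'E'
from h import *
show()
im=cam("scene")
w=cloud(im);c=w2c(w.reshape(-1,3))
s=(abs(c[:,0]-20)<80)&(abs(c[:,1]-75)<30)&(c[:,2]>128)
f=np.polyfit(c[s,0],c[s,2],1);print("lid angle",-np.arctan(f[0]),s.sum())
E
```

```text
t 7.9 chest [-20.1 -83.3 177.2] w [587.  105.  177.2] rot(chest)
 [[ 0.709 -0.002  0.705]
 [-0.001 -1.    -0.002]
 [ 0.705  0.001 -0.709]] F [-5.2 -9.1  2. ] w 0.004 q [ 0.64  0.49 -0.6   1.92 -0.71  0.84  0.38]
lid angle 0.4999607773184394 1402
```

Request:
drive_tool(
  dp=[
    [1.34,0,-0.26],
    [1.36,0,-0.14],
    [1.36,0,0],
    [1.35,0,0.12],
    [1.33,0,0.24],
  ],
  twist=[
    [0,0,0],
    [0,0,0],
    [0,0,0],
    [0,0,0],
    [0,0,0],
  ],
  fingers=[1,1,1,1,1],
)

```text
time_s: 8.45
position: [598.3, 152.7, 226.8]
ee_rot: [-0.238, 0.72, 0.58, 0.299]
contact_force: [-2.0, -6.8, 6.8]
width: 0.003
```

```bash
cat >> h.py <<'E'
def lidang(y0=75):
    im=cam("scene");w=cloud(im);c=w2c(w.reshape(-1,3))
    s=(abs(c[:,1]-y0)<30)&(c[:,2]>140)&(c[:,0]>-80)&(c[:,0]<220)&(c[:,2]<330)
    q=c[s][:,[0,2]]-[100,129];a=np.arctan2(q[:,1],-q[:,0]);rr=np.hypot(*q.T);k=(rr>50)&(rr<140)
    print("lid angle med",np.median(a[k]),np.percentile(a[k],[10,90]),k.sum())
    return im
E
python3 - <<'E'
from h import *
show();lidang()
E
```

```text
t 8.45 chest [ 29.  -84.3 226.8] w [598.3 152.7 226.8] rot(chest)
 [[ 0.708 -0.002  0.707]
 [ 0.001 -1.    -0.004]
 [ 0.707  0.003 -0.708]] F [-2.  -6.8  6.8] w 0.003 q [ 0.57  0.42 -0.62  1.89 -0.72  0.86  0.27]
lid angle med 0.9503518082330993 [0.93523354 0.98207961] 704
```

Request:
drive_tool(
  dp=[
    [1.29,0,0.36],
    [1.25,0,0.47],
    [1.2,0,0.57],
    [1.14,0,0.67],
    [1.07,0,0.76],
  ],
  twist=[
    [0,0,0],
    [0,0,0],
    [0,0,0],
    [0,0,0],
    [0,0,0],
  ],
  fingers=[1,1,1,1,1],
)

```text
time_s: 9.0
position: [611.2, 215.3, 248.5]
ee_rot: [-0.239, 0.719, 0.58, 0.299]
contact_force: [1.3, -0.6, 3.1]
width: 0.004
```

```bash
python3 - <<'E'
from h import *
show();lidang()
E
```

```text
t 9.0 chest [ 92.8 -83.6 248.5] w [611.2 215.3 248.5] rot(chest)
 [[ 0.707 -0.001  0.707]
 [ 0.002 -1.    -0.003]
 [ 0.707  0.003 -0.707]] F [ 1.3 -0.6  3.1] w 0.004 q [ 0.47  0.41 -0.64  1.86 -0.72  0.82  0.16]
lid angle med 1.4088597321367078 [1.39748176 1.43756654] 430
```

Request:
drive_tool(
  dp=[
    [1.0,0,0.85],
    [0.91,0,0.92],
    [0.82,0,0.99],
    [0.73,0,1.06],
    [0.5,0,0.9],
  ],
  twist=[
    [0,0,0],
    [0,0,0],
    [0,0,0],
    [0,0,0],
    [0,0,0],
  ],
  fingers=[1,1,1,1,1],
)

```text
time_s: 9.55
position: [622.7, 275.6, 239.3]
ee_rot: [-0.24, 0.719, 0.58, 0.297]
contact_force: [-0.7, -0.0, 0.5]
width: 0.005
```

Request:
drive_tool(
  dp=[
    [0,0,0],
    [0,0,0],
    [0,0,0],
  ],
  twist=[
    [0,0,0],
    [0,0,0],
    [0,0,0],
  ],
  fingers=[1,1,1],
)

```text
time_s: 9.85
position: [623.5, 273.3, 239.8]
ee_rot: [-0.24, 0.72, 0.58, 0.298]
contact_force: [0.4, 0.6, 0.2]
width: 0.008
```

```bash
python3 - <<'E'
from h import *
show();lidang()
E
```

```text
t 9.85 chest [152.2 -83.3 239.8] w [623.5 273.3 239.8] rot(chest)
 [[ 0.708 -0.001  0.706]
 [-0.001 -1.    -0.001]
 [ 0.706 -0.    -0.708]] F [0.4 0.6 0.2] w 0.008 q [ 0.37  0.44 -0.65  1.84 -0.71  0.73  0.08]
lid angle med 1.8040680498407706 [1.78979527 1.8858338 ] 42
```

```bash
python3 - <<'E'
from h import *
q=np.pi/4
m=c2w([0,-60,260])
plan(m,tool(q),4)
plan(c2w([-170,0,270]),tool(0),6,m,tool(q))
E
```

```text
twist/row [0.0002, 0.0003, -0.0003]
[[-2.34, -0.58, -3.04], [-2.34, -0.58, -3.04], [-2.34, -0.58, -3.04], [-2.34, -0.58, -3.04]]
twist/row [0.0, -0.1309, 0.0]
[[-1.89, -1.0, -2.12], [-2.15, -1.0, -1.86], [-2.37, -1.0, -1.56], [-2.55, -1.0, -1.24], [-2.69, -1.0, -0.89]]
[[-2.79, -1.0, -0.54]]
```

Request:
drive_tool(
  dp=[
    [-2.34,-0.58,-3.04],
    [-2.34,-0.58,-3.04],
    [-2.34,-0.58,-3.04],
    [-2.34,-0.58,-3.04],
  ],
  twist=[
    [0,0,0],
    [0,0,0],
    [0,0,0],
    [0,0,0],
  ],
  fingers=[1,1,1,1],
)

```text
time_s: 10.3
position: [567.8, 128.3, 260.4]
ee_rot: [-0.24, 0.72, 0.58, 0.298]
contact_force: [0.4, 0.1, 0.5]
width: 0.005
```

Request:
drive_tool(
  dp=[
    [-1.89,-1,-2.12],
    [-2.15,-1,-1.86],
    [-2.37,-1,-1.56],
    [-2.55,-1,-1.24],
    [-2.69,-1,-0.89],
  ],
  twist=[
    [0,-0.131,0],
    [0,-0.131,0],
    [0,-0.131,0],
    [0,-0.131,0],
    [0,-0.131,0],
  ],
  fingers=[0,0,0,0,0],
)

```text
time_s: 10.8
position: [489.3, 0.5, 269.9]
ee_rot: [-0.038, 0.778, 0.626, 0.049]
contact_force: [-0.5, 1.1, -1.3]
width: 0.424
```

Request:
drive_tool(
  dp=[
    [-2.8,-1,-0.5],
    [0,0,0],
    [0,0,0],
    [0,0,0],
    [0,0,0],
  ],
  twist=[
    [0,-0.131,0],
    [0,0,0],
    [0,0,0],
    [0,0,0],
    [0,0,0],
  ],
  fingers=[0,0,0,0,0],
)

```text
time_s: 11.3
position: [473.7, -23.6, 269.3]
ee_rot: [-0.0, 0.779, 0.627, -0.0]
contact_force: [0.6, 0.3, 0.7]
width: 0.877
```

```bash
python3 - <<'E'
from h import *
show();sc=lidang();im=cam("top");w=cloud(im)
cc=w2c(w.reshape(-1,3)).reshape(w.shape)
for n in("bottle_center","jar_center"):
  for cn,ww in(("top",w),("scene",cloud(sc))):
    for o in robot.outline_of(cn,n)[:2]:
        q=w2c(ww[o["mask"]]);q=q[~np.isnan(q[:,0])]
        print(cn,n,round(o["score"],2),np.round(o["xy"]),len(q),np.median(q,0).round(),np.percentile(q,[3,97],axis=0).round().tolist() if len(q) else 0)
for sgn in(1,-1):
    m=(cc[...,0]>-38)&(cc[...,0]<88)&(cc[...,1]*sgn>15)&(cc[...,1]*sgn<115)&(cc[...,2]>60)&(cc[...,2]<125)
    q=cc[m];zt=np.percentile(q[:,2],98) if len(q) else 0;print(sgn,len(q),"top z",zt)
    k=q[q[:,2]>zt-8];
    if len(k):print(cv2.minEnclosingCircle(k[:,:2].astype(np.float32)),np.median(k,0))
# finger tips
p,r,s=pose();b=im["pixels"]
for cn,im2 in(("scene",sc),("top",im)):
    b=im2["pixels"].astype(int);red=(b[...,2]>1.6*b[...,1])&(b[...,2]>1.5*b[...,0])&(b[...,2]>50)
    t=r.inv().apply(cloud(im2).reshape(-1,3)-p).reshape(b.shape)
    m=red&(abs(t[...,0])<25)&(abs(t[...,1])<65)&(t[...,2]>-90)&(t[...,2]<40)
    print(cn,m.sum(),np.percentile(t[m],[1,99],axis=0).round(1) if m.sum() else 0)
cv2.imwrite("pics/g.png",np.hstack([cv2.resize(sc["pixels"][90:330,270:510],(400,400)),cv2.resize(im["pixels"][180:420,140:380],(400,400))]))
E
```

```text
t 11.3 chest [-1.698e+02  1.000e-01  2.693e+02] w [473.7 -23.6 269.3] rot(chest)
 [[ 1.    -0.002  0.   ]
 [-0.002 -1.     0.001]
 [ 0.    -0.001 -1.   ]] F [0.6 0.3 0.7] w 0.877 q [ 0.39  0.1  -0.51  1.88  0.05  1.17 -0.35]
lid angle med 1.8032230326847576 [1.79081187 1.8870935 ] 42
top bottle_center 0.97 [228. 334.] 917 [ 29.  49. 104.] [[8.0, 27.0, 33.0], [59.0, 76.0, 123.0]]
scene bottle_center 0.73 [436. 242.] 833 [39. 33. 96.] [[14.0, 24.0, 35.0], [61.0, 66.0, 121.0]]
top jar_center 0.9 [236. 274.] 1073 [ 29. -57.  85.] [[2.0, -85.0, 27.0], [60.0, -28.0, 89.0]]
top jar_center 0.67 [224. 334.] 907 [ 28.  49. 104.] [[8.0, 27.0, 34.0], [58.0, 76.0, 123.0]]
scene jar_center 0.78 [419. 265.] 489 [ 39. -57.  85.] [[9.0, -80.0, 74.0], [66.0, -30.0, 87.0]]
scene jar_center 0.75 [413. 256.] 14903 [ 14. -68. 108.] [[-116.0, -133.0, 16.0], [154.0, 126.0, 276.0]]
1 834 top z 123.07959650039128
((35.203609466552734, 53.147335052490234), 19.188182830810547) [ 34.81202862  53.19569735 120.32027483]
-1 974 top z 89.66233561560138
((33.992557525634766, -56.28866195678711), 31.895769119262695) [ 33.22125265 -56.15337608  85.47079765]
scene 179 [[-10.4 -44.4 -88.5]
 [ 12.1  51.3 -39.3]]
top 0 0
```

View pics/g.png

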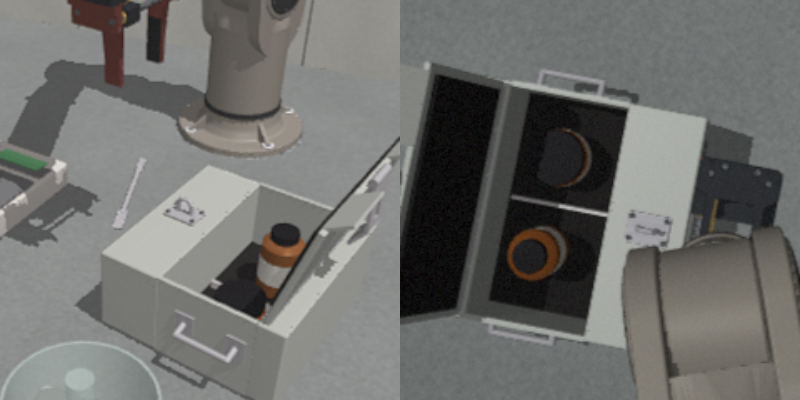

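```bash
python3 - <<'E'
from h import *
plan(c2w([34,53.5,190]),tool(0),6)
E
```

```text
twist/row [-0.0001, 0.0002, -0.0001]
[[3.39, -0.89, 1.32], [3.39, -0.89, 1.33], [3.39, -0.89, 1.33], [3.39, -0.89, 1.33], [3.39, -0.89, 1.33]]
[[3.39, -0.89, 1.33]]
```

Request:
drive_tool(
  dp=[
    [3.39,-0.89,1.33],
    [3.39,-0.89,1.33],
    [3.39,-0.89,1.33],
    [3.39,-0.89,1.33],
    [3.39,-0.89,1.33],
  ],
  twist=[
    [0,0,0],
    [0,0,0],
    [0,0,0],
    [0,0,0],
    [0,0,0],
  ],
  fingers=[0,0,0,0,0],
)

```text
time_s: 12.1
position: [466.0, 153.2, 202.7]
ee_rot: [0.0, 0.779, 0.627, -0.0]
contact_force: [1.9, -0.2, -1.1]
width: 1.0
```

Request:
drive_tool(
  dp=[
    [3.39,-0.89,1.33],
    [0,0,0],
    [0,0,0],
  ],
  twist=[
    [0,0,0],
    [0,0,0],
    [0,0,0],
  ],
  fingers=[0,0,0],
)

```text
time_s: 12.4
position: [464.2, 187.3, 189.5]
ee_rot: [0.0, 0.778, 0.628, -0.001]
contact_force: [-0.3, -0.8, 0.6]
width: 0.997
```

```bash
python3 - <<'E'
from h import *
show()
p,r,s=pose();im=cam("scene")
b=im["pixels"].astype(int);red=(b[...,2]>1.6*b[...,1])&(b[...,2]>1.5*b[...,0])&(b[...,2]>50)
t=r.inv().apply(cloud(im).reshape(-1,3)-p).reshape(b.shape)
m=red&(abs(t[...,0])<25)&(abs(t[...,1])<65)&(t[...,2]>-90)&(t[...,2]<25)
q=t[m];print(m.sum(),q[:,2].max())
for z in(-70,-60,-50):
    for s in(1,-1):
        k=(abs(q[:,2]-z)<5)&(q[:,1]*s>0)
        if k.sum():print(z,s,q[k].min(0).round(1),q[k].max(0).round(1))
E
```

```text
t 12.4 chest [ 34.3  54.1 189.5] w [464.2 187.3 189.5] rot(chest)
 [[ 1.     0.002 -0.002]
 [ 0.002 -1.     0.001]
 [-0.002 -0.001 -1.   ]] F [-0.3 -0.8  0.6] w 0.997 q [ 0.06  0.25 -0.66  1.93  0.18  1.02 -0.89]
167 -38.30711458231079
-70 1 [-10.1  50.6 -74.8] [ 12.   55.5 -65.4]
-70 -1 [  9.5 -48.1 -72. ] [ 10.5 -45.6 -66.3]
-60 1 [-10.6  49.1 -64. ] [ 11.4  54.7 -55.2]
-60 -1 [  9.2 -48.  -64.7] [ 11.2 -44.6 -55.6]
-50 1 [-10.   50.2 -55. ] [ 11.3  55.3 -45.1]
-50 -1 [  9.7 -48.9 -54.7] [ 10.4 -45.7 -50.7]
```

Request:
drive_tool(
  dp=[
    [0,0,2.5],
    [0,0,2.5],
    [0,0,2.5],
    [0,0,2.0],
    [0,0,0],
  ],
  twist=[
    [0,0,0],
    [0,0,0],
    [0,0,0],
    [0,0,0],
    [0,0,0],
  ],
  fingers=[0,0,0,0,0],
)

```text
time_s: 12.95
position: [463.5, 184.0, 93.0]
ee_rot: [0.0, 0.779, 0.626, -0.003]
contact_force: [0.5, 0.1, -0.6]
width: 1.001
```

Request:
drive_tool(
  dp=[
    [0,0,1.5],
    [0,0,1.5],
    [0,0,1.5],
    [0,0,1.5],
    [0,0,0.4],
  ],
  twist=[
    [0,0,0],
    [0,0,0],
    [0,0,0],
    [0,0,0],
    [0,0,0],
  ],
  fingers=[0,0,0,0,0],
)

```text
time_s: 13.45
position: [463.3, 186.1, 28.8]
ee_rot: [0.0, 0.778, 0.628, -0.002]
contact_force: [0.1, 0.2, -0.4]
width: 1.001
```

Request:
drive_tool(
  dp=[
    [0,0,0],
    [0,0,0],
    [0,0,0],
    [0,0,0],
    [0,0,0],
  ],
  twist=[
    [0,0,0],
    [0,0,0],
    [0,0,0],
    [0,0,0],
    [0,0,0],
  ],
  fingers=[0.2,0.25,0.3,0.35,0.4],
  grip_force=15,
)

```text
time_s: 13.95
position: [464.8, 186.8, 31.2]
ee_rot: [0.001, 0.779, 0.628, -0.0]
contact_force: [0.0, 0.5, 1.7]
width: 0.631
```

Request:
drive_tool(
  dp=[
    [0,0,0],
    [0,0,0],
    [0,0,0],
    [0,0,0],
    [0,0,0],
  ],
  twist=[
    [0,0,0],
    [0,0,0],
    [0,0,0],
    [0,0,0],
    [0,0,0],
  ],
  fingers=[0.6,1,1,1,1],
  grip_force=20,
)

```text
time_s: 14.45
position: [464.9, 186.8, 31.2]
ee_rot: [0.001, 0.779, 0.628, -0.0]
contact_force: [-0.6, -0.6, 5.6]
width: 0.63
```

```bash
python3 - <<'E'
from h import *
show()
E
```

```text
t 14.45 chest [34.  53.4 31.2] w [464.9 186.8  31.2] rot(chest)
 [[ 1.    -0.    -0.001]
 [-0.    -1.    -0.001]
 [-0.001  0.001 -1.   ]] F [-0.6 -0.6  5.6] w 0.63 q [-0.05  0.47 -0.56  2.06  0.39  0.71 -1.07]
```

Request:
drive_tool(
  dp=[
    [0,0,-0.5],
    [0,0,-1],
    [0,0,-1.5],
    [0,0,-1.5],
    [0,0,-0.5],
  ],
  twist=[
    [0,0,0],
    [0,0,0],
    [0,0,0],
    [0,0,0],
    [0,0,0],
  ],
  fingers=[1,1,1,1,1],
  grip_force=25,
)

```text
time_s: 14.95
position: [465.7, 187.4, 83.1]
ee_rot: [0.001, 0.779, 0.627, 0.001]
contact_force: [-0.5, 0.3, -2.6]
width: 0.633
```

```bash
python3 - <<'E'
from h import *
show();im=cam("scene");w=cloud(im)
for o in robot.outline_of("scene","bottle_center")[:1]:
    q=w2c(w[o["mask"]]);q=q[~np.isnan(q[:,0])];print(o["score"],o["xy"],np.percentile(q,[3,50,97],axis=0).round())
cv2.imwrite("pics/h.png",cv2.resize(im["pixels"][90:330,270:510],(480,480)))
E
```

```text
t 14.95 chest [34.7 52.6 83.1] w [465.7 187.4  83.1] rot(chest)
 [[ 1.    -0.     0.   ]
 [-0.    -1.    -0.003]
 [ 0.     0.003 -1.   ]] F [-0.5  0.3 -2.6] w 0.633 q [-0.    0.39 -0.61  2.03  0.31  0.81 -1.01]
0.7 [444.2, 234.3] [[ 20.  24.  80.]
 [ 53.  33. 120.]
 [ 65.  58. 170.]]
```

View pics/h.png

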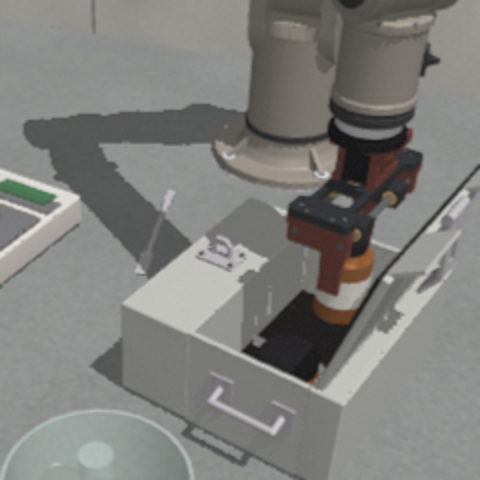

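Request:
drive_tool(
  dp=[
    [0,0,-1.2],
    [0,0,-2.5],
    [0,0,-2.8],
    [0,0,-2.5],
    [0,0,-1.0],
  ],
  twist=[
    [0,0,0],
    [0,0,0],
    [0,0,0],
    [0,0,0],
    [0,0,0],
  ],
  fingers=[1,1,1,1,1],
)

```text
time_s: 15.55
position: [465.5, 187.6, 183.2]
ee_rot: [0.001, 0.779, 0.628, 0.001]
contact_force: [-0.2, -0.8, -2.5]
width: 0.63
```

Request:
drive_tool(
  dp=[
    [-1.5,0.37,0],
    [-3.1,0.75,0],
    [-3.9,0.93,0],
    [-3.9,0.93,0],
    [-3.9,0.94,0],
  ],
  twist=[
    [0,0,0],
    [0,0,0],
    [0,0,0],
    [0,0,0],
    [0,0,0],
  ],
  fingers=[1,1,1,1,1],
)

```text
time_s: 16.05
position: [467.4, 17.7, 180.4]
ee_rot: [0.0, 0.778, 0.628, -0.001]
contact_force: [1.4, -0.7, -3.3]
width: 0.632
```

Request:
drive_tool(
  dp=[
    [-3.9,0.93,0],
    [-3.9,0.94,0],
    [-3.9,0.93,0],
    [-3.9,0.94,0],
    [-3.9,0.93,0],
  ],
  twist=[
    [0,0,0],
    [0,0,0],
    [0,0,0],
    [0,0,0],
    [0,0,0],
  ],
  fingers=[1,1,1,1,1],
)

```text
time_s: 16.55
position: [471.6, -182.7, 180.6]
ee_rot: [-0.0, 0.779, 0.628, -0.001]
contact_force: [0.1, 0.2, -2.1]
width: 0.632
```

Request:
drive_tool(
  dp=[
    [-3.9,0.93,0],
    [-3.9,0.93,0],
    [-3.1,0.75,0],
    [-1.6,0.4,0],
    [0,0,0],
  ],
  twist=[
    [0,0,0],
    [0,0,0],
    [0,0,0],
    [0,0,0],
    [0,0,0],
  ],
  fingers=[1,1,1,1,1],
)

```text
time_s: 17.05
position: [474.4, -311.6, 180.5]
ee_rot: [-0.0, 0.78, 0.626, -0.001]
contact_force: [-0.5, 0.6, -2.2]
width: 0.632
```

```bash
python3 - <<'E'
from h import *
show();im=cam("scene");w=cloud(im)
o=robot.outline_of("scene","bottle_center")[0]
q=w[o["mask"]];q=q[~np.isnan(q[:,0])];print(o["score"],np.percentile(q,[1,50,99],axis=0).round())
# pan disc: bright pixels? fit on depth height from top camera
q=w.reshape(-1,3)
tp=cam("top");wt=cloud(tp);print(lidang.__name__)
for n,ww in(("s",w),("t",wt)):
    m=(ww[...,2]>68)&(ww[...,2]<77)&(abs(ww[...,0]-477)<75)&(abs(ww[...,1]+315)<75)
    c,r=cv2.minEnclosingCircle(ww[m][:,:2].astype(np.float32));print(n,m.sum(),c,r)
d=np.load("c.npz")
for k in("w","w2"):
    ww=d[k];m=(ww[...,2]>68)&(ww[...,2]<77)&(abs(ww[...,0]-477)<75)&(abs(ww[...,1]+315)<75)
    p=ww[m][:,:2];n=m.sum()
    ch=p[cv2.convexHull(p.astype(np.float32),returnPoints=False).ravel()]
    A=np.c_[2*ch,np.ones(len(ch))];x=np.linalg.lstsq(A,(ch**2).sum(1),rcond=None)[0];print(k,x[:2],np.sqrt(x[2]+x[0]**2+x[1]**2),np.median(ww[m][:,2]))
    for side in(1,-1):
        pass
E
```

```text
t 17.05 chest [-451.1  -61.7  180.5] w [ 474.4 -311.6  180.5] rot(chest)
 [[ 1.    -0.004 -0.001]
 [-0.004 -1.     0.001]
 [-0.001 -0.001 -1.   ]] F [-0.5  0.6 -2.2] w 0.632 q [ 0.76  0.33 -0.36  1.8   0.14  1.03  0.13]
0.73 [[ 461. -325.  176.]
 [ 491. -293.  226.]
 [ 504. -279.  271.]]
lidang
s 998 (476.0418701171875, -314.3121032714844) 64.8692626953125
t 1958 (475.2564392089844, -315.8654479980469) 61.94512176513672
w [ 475.50007137 -316.04674702] 61.619391223533924 72.51830299339854
w2 [ 475.89540846 -314.90179069] 62.433510385978174 72.4419425502158
```

Request:
drive_tool(
  dp=[
    [-0.34,0.21,1.5],
    [0,0,2.5],
    [0,0,2.5],
    [0,0,2.0],
    [0,0,0.8],
  ],
  twist=[
    [0,0,0],
    [0,0,0],
    [0,0,0],
    [0,0,0],
    [0,0,0],
  ],
  fingers=[1,1,1,1,1],
)

```text
time_s: 17.7
position: [475.3, -311.6, 85.6]
ee_rot: [-0.002, 0.778, 0.628, -0.001]
contact_force: [-0.5, 0.4, -2.4]
width: 0.631
```

Request:
drive_tool(
  dp=[
    [0,0,0.2],
    [0,0,0.1],
    [0,0,0],
    [0,0,0],
  ],
  twist=[
    [0,0,0],
    [0,0,0],
    [0,0,0],
    [0,0,0],
  ],
  fingers=[1,1,1,1],
)

```text
time_s: 18.1
position: [477.3, -313.9, 86.4]
ee_rot: [0.001, 0.779, 0.628, -0.0]
contact_force: [0.2, 0.8, -1.4]
width: 0.636
```

```bash
python3 - <<'E'
from h import *
show()
E
```

```text
t 18.1 chest [-452.8  -65.    86.4] w [ 477.3 -313.9   86.4] rot(chest)
 [[ 1.    -0.    -0.002]
 [-0.    -1.    -0.002]
 [-0.002  0.002 -1.   ]] F [ 0.2  0.8 -1.4] w 0.636 q [ 0.74  0.45 -0.34  1.88  0.19  0.84  0.09]
```

Request:
drive_tool(
  dp=[
    [0,0,0.1],
    [0,0,0.1],
    [0,0,0.1],
    [0,0,0],
  ],
  twist=[
    [0,0,0],
    [0,0,0],
    [0,0,0],
    [0,0,0],
  ],
  fingers=[1,1,1,1],
)

```text
time_s: 18.5
position: [476.5, -313.6, 82.3]
ee_rot: [0.0, 0.779, 0.628, -0.001]
contact_force: [0.8, 0.3, -2.4]
width: 0.63
```

Request:
drive_tool(
  dp=[
    [0,0,0.1],
    [0,0,0.1],
    [0,0,0],
    [0,0,0],
  ],
  twist=[
    [0,0,0],
    [0,0,0],
    [0,0,0],
    [0,0,0],
  ],
  fingers=[1,1,1,1],
)

```text
time_s: 18.9
position: [476.6, -313.6, 80.4]
ee_rot: [0.0, 0.779, 0.628, -0.001]
contact_force: [-0.1, 1.0, -1.8]
width: 0.633
```

```bash
python3 - <<'E'
from h import *
show()
im=cam("scene");cv2.imwrite("pics/i.png",cv2.resize(im["pixels"][110:260,160:360],(800,600)))
E
```

```text
t 18.9 chest [-452.6  -64.3   80.4] w [ 476.6 -313.6   80.4] rot(chest)
 [[ 1.    -0.    -0.001]
 [-0.    -1.     0.   ]
 [-0.001 -0.    -1.   ]] F [-0.1  1.  -1.8] w 0.633 q [ 0.73  0.45 -0.33  1.89  0.2   0.83  0.08]
```

View pics/i.png

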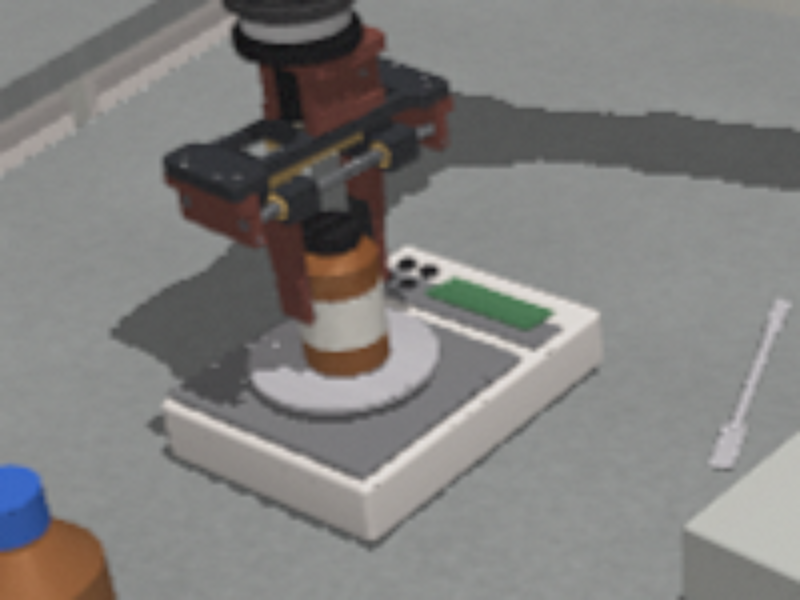

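Bottle upright just above mid‑pan (foot at about 345,365; pan centre about 345,355). A few more 1 mm steps until contact.

Request:
drive_tool(
  dp=[
    [0,0,0.1],
    [0,0,0],
    [0,0,0],
  ],
  twist=[
    [0,0,0],
    [0,0,0],
    [0,0,0],
  ],
  fingers=[1,1,1],
)

```text
time_s: 19.25
position: [476.6, -313.6, 79.4]
ee_rot: [0.0, 0.779, 0.628, -0.001]
contact_force: [0.8, -0.8, -1.9]
width: 0.632
```

Request:
drive_tool(
  dp=[
    [0,0,0.1],
    [0,0,0],
    [0,0,0],
  ],
  twist=[
    [0,0,0],
    [0,0,0],
    [0,0,0],
  ],
  fingers=[1,1,1],
)

```text
time_s: 19.55
position: [476.6, -313.6, 78.4]
ee_rot: [0.0, 0.779, 0.628, -0.001]
contact_force: [-0.4, -0.6, -2.2]
width: 0.631
```

Request:
drive_tool(
  dp=[
    [0,0,0.05],
    [0,0,0],
    [0,0,0],
  ],
  twist=[
    [0,0,0],
    [0,0,0],
    [0,0,0],
  ],
  fingers=[1,1,1],
)

```text
time_s: 19.85
position: [476.6, -313.7, 78.2]
ee_rot: [0.001, 0.779, 0.628, -0.001]
contact_force: [-2.2, 0.4, 4.3]
width: 0.634
```

Contact (force turned from −2.2 to +4.3 N at the expected height). Open gently, then rise.

Request:
drive_tool(
  dp=[
    [0,0,0],
    [0,0,0],
    [0,0,0],
    [0,0,0],
    [0,0,0],
  ],
  twist=[
    [0,0,0],
    [0,0,0],
    [0,0,0],
    [0,0,0],
    [0,0,0],
  ],
  fingers=[0.33,0.3,0.25,0.2,0.1],
  grip_force=10,
)

```text
time_s: 20.35
position: [476.7, -313.6, 77.9]
ee_rot: [0.0, 0.779, 0.628, -0.0]
contact_force: [-0.2, -0.3, 0.4]
width: 0.854
```

Request:
drive_tool(
  dp=[
    [0,0,0],
    [0,0,0],
    [0,0,0],
    [0,0,0],
  ],
  twist=[
    [0,0,0],
    [0,0,0],
    [0,0,0],
    [0,0,0],
  ],
  fingers=[0,0,0,0],
)

```text
time_s: 20.75
position: [476.6, -313.6, 77.9]
ee_rot: [0.0, 0.779, 0.628, -0.001]
contact_force: [-0.3, 0.8, 0.5]
width: 0.999
```

Request:
drive_tool(
  dp=[
    [0,0,-1],
    [0,0,-2],
    [0,0,-3],
    [0,0,-4],
    [0,0,-4],
  ],
  twist=[
    [0,0,0],
    [0,0,0],
    [0,0,0],
    [0,0,0],
    [0,0,0],
  ],
  fingers=[0,0,0,0,0],
)

```text
time_s: 21.25
position: [476.4, -313.2, 219.9]
ee_rot: [0.0, 0.779, 0.628, -0.0]
contact_force: [0.2, -0.4, -0.3]
width: 1.003
```

Request:
drive_tool(
  dp=[
    [0,0,-2],
    [0,0,0],
    [0,0,0],
  ],
  twist=[
    [0,0,0],
    [0,0,0],
    [0,0,0],
  ],
  fingers=[0,0,0],
)

```text
time_s: 21.55
position: [476.5, -313.4, 238.1]
ee_rot: [0.001, 0.779, 0.628, -0.001]
contact_force: [0.0, -0.5, -0.1]
width: 1.002
```

```bash
python3 - <<'E'
from h import *
show();im=lidang();w=cloud(im)
q=w.reshape(-1,3);s=(abs(q[:,0]-476)<40)&(abs(q[:,1]+315)<40)&(q[:,2]>150)&(q[:,2]<172)
print("cap",s.sum(),cv2.minEnclosingCircle(q[s][:,:2].astype(np.float32)),q[s][:,2].max())
s=(abs(q[:,0]-476)<40)&(abs(q[:,1]+315)<40)&(q[:,2]>78)&(q[:,2]<140);print("body",np.percentile(q[s],[1,99],axis=0).round())
s=(abs(q[:,0]-776)<50)&(abs(q[:,1]+145)<50)&(q[:,2]>85);print("beaker top",s.sum(),cv2.minEnclosingCircle(q[s][:,:2].astype(np.float32)))
t=cam("top");c=w2c(cloud(t).reshape(-1,3));s=(c[:,0]>-38)&(c[:,0]<88)&(c[:,1]<-15)&(c[:,1]>-115)&(c[:,2]>75)&(c[:,2]<120)
print("jar",s.sum(),cv2.minEnclosingCircle(c[s][:,:2].astype(np.float32)),np.median(c[s,2]))
cv2.imwrite("pics/j.png",im["pixels"][80:380,120:520])
E
```

```text
t 21.55 chest [-452.4  -64.1  238.1] w [ 476.5 -313.4  238.1] rot(chest)
 [[ 1.    -0.    -0.002]
 [-0.    -1.    -0.   ]
 [-0.002  0.    -1.   ]] F [ 0.  -0.5 -0.1] w 1.002 q [ 0.77  0.28 -0.36  1.73  0.11  1.15  0.16]
lid angle med 1.8026757747711688 [1.79080925 1.88673235] 43
cap 210 ((479.4759216308594, -308.8013000488281), 24.90610694885254) 169.56045377852914
body [[ 465. -328.   79.]
 [ 506. -282.  140.]]
beaker top 370 ((775.8369750976562, -143.4712371826172), 37.332584381103516)
jar 913 ((45.047977447509766, -57.56024932861328), 42.97984313964844) 85.22812367986677
```

View pics/j.png

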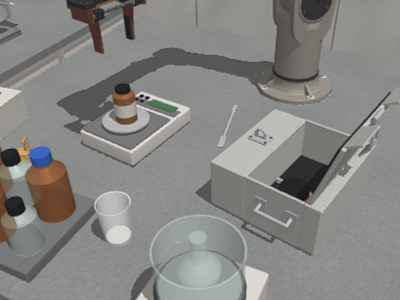

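Bottle stands upright mid-pan, lid open, jar in the box, beaker standing, and the gripper is clear.

```bash
python3 -c "
from bench import robot
print(robot.job_done())"
```

```text
the job is handed in; nothing more can be done
None
```

The job is handed in at about 21.6 s of the 64 s allowed; no verdict was reported.

**What I did**
- I flipped the hasp back onto the shut lid. A picture showed it lying there before I touched the lid.
- I raised the lid by its lip until it leaned on its stop.
- I gripped the bottle by its body, carried it upright to the pan and lowered it in 1 mm steps. First contact read about 4 N. I then opened the gripper and rose clear.

**Last checks**
- **Bottle:** it looks upright in the picture, and its cap top is about 95 mm above the pan. The gripper released it within about 2 mm of the measured pan centre. A rough circle fit to the cap gave about 8 mm off centre, still inside the 30 mm limit.
- **Lid:** its angle measured about 1.80 rad. The stop is stated as 1.85.
- **Hasp:** I did not measure its angle again once the lid was open.
- **Jar:** its top is at 85 mm, so it is standing in the box. The last circle fit to it was loose.
- **Beaker:** unmoved and standing.
- **Robot:** the wrist force read about zero, so it was touching nothing.

**A disagreement with the description:** in the images the fingers end about 38 mm short of the reported TCP. Because of this my first attempt at the hasp passed in front of it without moving it. I corrected for the offset from then on.

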